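# Lock out the drill press: isolator off, hasp out

### The arm

A 6-joint arm with a two-finger parallel gripper is mounted at the origin on the work surface. World frame = base frame: x ahead of the robot, y to its left, z up, the work surface at z = 0. Lengths are in m, angles in rad, forces in N, time in s.
With the tool pointing down it reaches from about 0.35 to 0.975 m from the base axis. Payload 4.9 kg.
Tool frame: the origin (TCP) lies on the mounting face of the last link; the fingertips stand 173 mm ahead of it and the grasp point (between the pads) lies ctrl.pinch_z ahead of it (ctrl.pinch_z is the distance from the TCP to the grasp point, in m); z points along the fingers, y is the line along which they close (so a half turn about z gives the same grasp; the last joint's range is limited). The gripper opens to 85 mm and grips with 20 to 120 N. Pads are 22 mm wide; open, the fingers measure 114 mm over their backs; the gripper's body (76 mm by 85 mm) begins 54 mm behind the grasp point. The pads swing forward as they close: fully open they stand 13 mm farther back than shut.
Start: joints at [0.982, 0.053, 1.613, -0, 1.476, -0.119], TCP at [0.283, 0.557, 0.405] pointing down, gripper open.
Joint ranges: [-3.01, 3.01], [-1.01, 2.22], [0.06, 2.58], [-1.02, 4.17], [0.09, 2.62], [-3.14, 3.14]. Speed limits (rad/s): [2.57, 2.57, 3.14, 3.14, 3.14, 3.14].

### API

Orientations are given as a rotation vector (axis times angle).
In Python, from station import telemetry, eyes, ctrl gives the robot as it stands.
- The arm moves only by the tool apply_moves, never from a script. Its argument "plan" is a list of rows, each a list of 5 numbers: the finger opening in m, from 0 to 0.0854, then the shift along the tool's x, y, z in m, then the turn about the tool's z in rad. In form: [[jaw, x, y, z, roll], ...]. A call has 1 to 12 rows; each row is the pose to reach, as a shift and turn from the pose commanded when the call began, along the tool's axes at that moment; what a row does not reach only later rows make up. A row lasts 1/12 s, in which the tool goes at most 41.7 mm and 7.16 degrees, less where a joint would pass 70% of its speed; a pose out of reach is approached as far as the arm can. A call with a gripper value outside its range is refused whole. The fingers move at their own pace and stop on an object; "newtons" is the grip in N (left out, the last holds). Time passes only in rows, so rows that repeat a pose let the fingers close. It gives the time, the measured TCP pose, the force, the opening and the grip force at its end, in the units of the state.
- telemetry.get_obs(): the state, without advancing time (a new reading comes with each control period).
- eyes.get_image(name): name is "scene" or "top" or "wrist"; returns a dict with "img" (480x640x3 uint8, blue, green, red), "range_z" (480x640 float32, m along the optical axis (not along the pixel's ray), 0 where there is no reading), "K" (3x3 intrinsics, pixels), "pose" (4x4, takes a point from camera to world coordinates); the wrist camera has in their place "hand_eye" (4x4, takes a point from camera to tool coordinates, whose origin is the TCP and whose axes are the flange's). Camera axes: x right, y down, z forward; pixel columns grow to the right and rows downward; lengths in m; the calibration is good to about 2 mm. The wrist camera is an equidistant fisheye: a pixel r from the principal point sees the ray r / f radians off the axis. A picture is of the moment at which its call begins: read the wrist's pose just before it.
- ctrl.finish_job(): hands the job in; it is judged then, once.
Trained networks look in a picture, given as the dict that the camera call returned (one of the last four; its "shot" number tells which), for a name from the list of things; names that differ only in an ending like _2 or _b are one class to them, and where a whole thing is asked for, a point or a joint stands for the part that bears it (a point fixed in the world has none). Each returns a list of dicts, best first, with "confidence" (0 to 1); they miss things now and then, are a little off and sometimes report something else, mostly with a low value. They report only what shows in the picture. A call takes as long as a camera call.
- eyes.search_frame(thing, picture): "box" ([left, top, right, bottom] in pixels, round what is visible of it).
- eyes.outline_of(thing, picture): "region" (480x640 bool, what is visible of it) and "box" ([left, top, right, bottom] in pixels, round what is visible of it).
- eyes.tip_of(thing, picture): "point" ([column, row] in pixels: a listed point, or the origin of a listed thing).
The state is a dict: "t": time; "q": joint angles; "dq": joint speeds; "effort": joint torques, N m; "tool_pos": TCP position; "tool_rot": TCP orientation; "contact_force": force on the tool from outside, world axes, zero at the start; "wrist_torque": the same for the moment, N m; "opening": finger opening in m; "grip_force": force on a finger pad.
Only numpy, scipy, OpenCV 4.12 (cv2) and the standard library are available. Lean on these libraries where they do the work, as an engineer would, in place of code of your own. Each camera call takes 0.05 s, during which the arm holds its last target. There are 200 camera calls.

### The job

The green drill press is to be serviced: on the isolator box with the green lid, first turn the red handle anticlockwise (seen from above) all the way to off, then swing the box's steel lockout hasp fully out by its black knob, so that a padlock could be hung in its eye beyond the box's edge. Let go and back away. Leave the box with the blue lid alone.

Things in the scene. Friction and masses are not known exactly. Their poses are not given: they have to be found in the camera images.
- green_axis (a point): Green-lidded isolator box, fixed: point on its red handle's vertical axis, 106 mm above the bench (grip height). Axes = the box's: x across its 124 mm width, y along its 204 mm length, z up; box middle 40 mm in +y, lid top 75 mm above bench. Handle: red bar 64 long, 14 thick, 83 to 121 mm above bench, centred on the axis, on a yellow 72 mm disc that turns with it (top at 83 mm)
- green_handle (a joint): Angle of the green-lidded box's red handle, rad: 0 = on, the bar lies along the box's x; grows anticlockwise seen from above to its stop at 1.571 = off, the bar along the box's y. Starts at 0.1 to 0.35. Friction 0.12 N m; stays where left
- green_hasp (a joint): Angle of its steel hasp, rad; starts 0 to 0.2. Pivot (vertical) at x +35, y +85 mm from green_axis, in the box's axes. 55 mm from it stands a round black knob, 16 mm across, 83 to 121 mm above bench. 0 = parked, pointing to box -x (knob at -20, +85); grows clockwise from above to its stop 1.571 = fully out, to box +y (knob at +35, +140). Friction 0.05 N m (1 N at the knob); stays where left
- blue_box: The other isolator box: blue lid, otherwise the same as the green-lidded one, with the same red handle and steel hasp; not to be touched. Origin at the middle of its underside, on the bench; x across its width, y along its length

How it is judged:
By the outcome, as a careful person would: the job done as asked, in the order asked, and still so for the second after the job is handed in, with the robot touching nothing.
It also fails if it takes over 45 s, if anything falls off the work surface, if the arm or the gripper's body presses on something with over 40 N, if the wrist force passes 120 N, or if a joint passes its speed limit or range.

## Working session

There is one attempt and no reset: what is moved stays moved. The work goes in short steps, Python scripts to look and compute and a tool call to move; the robot and the scene stay as the last step left them, time stands still between calls to the robot, and variables do not carry over. Pictures are saved under pics/ and viewed, at most 10 in all, crops included, and the job is handed in when it is done.

Besides the shell and the picture viewer there is one more tool, called after "Call:" by a JSON object that holds its "method" and its "body". apply_moves: Moves the arm, as the interface text tells. Its arguments: {"type":"object","properties":{"plan":{"type":"array","items":{"type":"array","items":{"type":"number"}}},"newtons":{"type":"number"}},"required":["plan"]}

```bash
mkdir -p pics; cat > h.py <<'E'
import numpy as np,cv2
from station import telemetry,eyes,ctrl
def cloud(d):
    K=d["K"];z=d["range_z"];v,u=np.mgrid[:480,:640]
    p=np.stack([(u-K[0,2])/K[0,0]*z,(v-K[1,2])/K[1,1]*z,z],-1)
    T=d["pose"];return p@T[:3,:3].T+T[:3,3]
E
python3 - <<'E'
from h import *
o=telemetry.get_obs();print(o["t"],o["tool_pos"],o["tool_rot"],o["opening"],ctrl.pinch_z)
for n in ["top","scene"]:
    d=eyes.get_image(n);cv2.imwrite(f"pics/{n}0.png",d["img"]);P=cloud(d)
    print(n,d["pose"].round(3).tolist())
    for t in ["green_axis","green_handle","green_hasp","blue_box"]:
        r=eyes.search_frame(t,d)
        print(t,[(x["confidence"],np.round(x["box"])) for x in r[:3]])
        r=eyes.tip_of(t,d) if t in("green_axis","blue_box") else []
        for x in r[:2]:
            c,w=np.int32(np.round(x["point"]));print(' tip',x["confidence"],x["point"],P[w,c])
    np.savez(f"{n}0.npz",P=P,img=d["img"],K=d["K"],pose=d["pose"])
E
```

```text
0.0 [0.28279214 0.55706325 0.40346148] [-7.30973886e-01 -3.05462708e+00  3.05121325e-03] 0.08540356108766085 0.1547
top [[0.028, -0.996, 0.089, 0.459], [-1.0, -0.028, -0.002, -0.002], [0.004, -0.089, -0.996, 0.898], [0.0, 0.0, 0.0, 1.0]]
green_axis [(0.89, array([374., 234., 504., 317.]))]
 tip 0.65 [470.1, 275.5] [ 0.46796544 -0.24038314  0.11971927]
green_handle [(0.71, array([444., 259., 484., 301.]))]
green_hasp [(0.98, array([396., 253., 418., 304.]))]
blue_box [(0.82, array([142., 193., 286., 287.]))]
 tip 0.91 [214.6, 243.4] [0.51134958 0.17541422 0.08362405]
scene [[0.022, 0.732, -0.681, 1.091], [1.0, -0.021, 0.01, -0.013], [-0.007, -0.681, -0.732, 0.712], [0.0, 0.0, 0.0, 1.0]]
green_axis [(0.87, array([131., 186., 272., 277.])), (0.22, array([366., 204., 524., 311.]))]
 tip 0.64 [173.3, 207.4] [ 0.476879   -0.23819143  0.11917493]
green_handle [(0.73, array([155., 189., 199., 236.]))]
green_hasp [(0.98, array([223., 190., 250., 242.]))]
blue_box [(0.86, array([365., 203., 526., 311.]))]
 tip 0.86 [437.1, 271.5] [0.58288058 0.16604387 0.07474974]
```

View pics/top0.png

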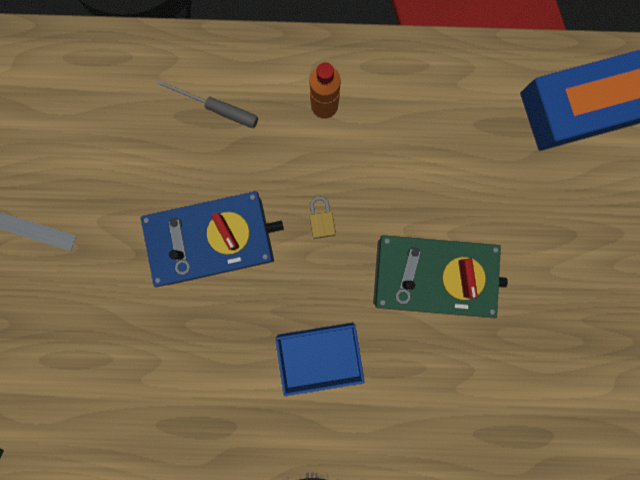

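View pics/scene0.png

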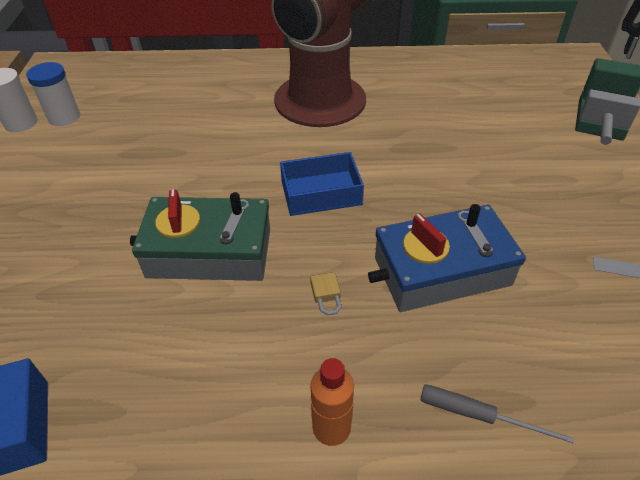

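The top view shows the green box at right: its disc is at (464,278), hasp pivot at (414,253) and knob at (408,285). Box +y points image-left (world +y). Next I measure it precisely from the depth data.

```bash
python3 - <<'E'
from h import *
for n,(l,t,r,b) in {"top":(360,220,520,330),"scene":(120,180,285,290)}.items():
    f=np.load(n+"0.npz");P=f["P"];im=f["img"].astype(int);B,G,R=im[...,0],im[...,1],im[...,2]
    m=np.zeros((480,640),bool);m[t:b,l:r]=1;z=P[...,2]
    gm=m&(G>R*1.3)&(G>B*1.05)&(abs(z-.075)<.012)
    p=P[gm];lid=p
    # fill hull of the lid
    rect=cv2.minAreaRect((p[:,:2]*1000).astype(np.float32));print(n,"lid",rect,np.median(p[:,2]))
    ym=m&(R>120)&(G>100)&(B<90)&(abs(z-.083)<.012);p=P[ym]
    (c,rad)=cv2.minEnclosingCircle((p[:,:2]*1000).astype(np.float32));print("disc",c,rad,np.median(p[:,2]))
    rm=m&(R>110)&(G<70)&(B<70)&(z>.11)&(z<.13);p=P[rm][:,:2]*1000
    if len(p)>5: print("bar",len(p),cv2.minAreaRect(p.astype(np.float32)),np.median(P[rm][:,2]))
    km=m&(R<60)&(G<60)&(B<60)&(z>.112)&(z<.13);p=P[km]*1000
    if len(p):print("knob",len(p),p.mean(0),p.min(0),p.max(0))
E
```

```text
top lid ((467.3645324707031, -201.113037109375), (203.51332092285156, 121.51152038574219), 86.79342651367188) 0.074197428819051
disc (464.684814453125, -242.96737670898438) 37.0751838684082 0.08209435350274497
bar 253 ((465.06024169921875, -241.59817504882812), (61.548641204833984, 13.120865821838379), 8.480563163757324) 0.11999204475373548
knob 85 [ 451.43729427 -152.9089023   119.49202371] [ 433.38499974 -248.6844345   112.07523182] [ 482.13079955 -137.45642213  123.39749394]
scene lid ((470.858154296875, -200.4850616455078), (204.2650146484375, 125.74040222167969), 86.62828826904297) 0.07420354869805146
disc (463.34033203125, -242.92201232910156) 40.31288528442383 0.08239710542124878
bar 200 ((467.9341735839844, -240.87635803222656), (60.52287292480469, 12.739178657531738), 8.212821006774902) 0.12010325101623637
knob 78 [ 456.22385531 -144.01949594  118.22868008] [ 447.36877907 -151.5407959   112.05793682] [ 462.92822082 -136.77693296  122.43117746]
```

```bash
cat >> h.py <<'E'
from scipy.spatial.transform import Rotation as Ro
AX=np.array([.4665,-.241]);YAW=np.radians(-3.35)
xd=np.array([np.cos(YAW),np.sin(YAW)]);yd=np.array([-xd[1],xd[0]])
def box(x,y): return AX+x*xd+y*yd
def shift(xy,zgrasp,closing_deg):
    o=telemetry.get_obs();R=Ro.from_rotvec(o["tool_rot"]).as_matrix()
    s=R.T@(np.r_[xy,zgrasp+ctrl.pinch_z]-o["tool_pos"])
    yaw=np.degrees(np.arctan2(R[1,1],R[0,1]))
    print("t",o["t"],"q",o["q"].round(2) if hasattr(o["q"],"round") else o["q"],"yaw",yaw,"shift",s.round(4),"roll",np.radians(yaw-closing_deg),"open",o["opening"],"F",o["contact_force"])
E
python3 -c "
from h import *
shift(AX,.2488,-81.65);print(box(35,85)*0+box(.035,.085))"
```

```text
t 0.7 q [ 0.98  0.05  1.61 -0.    1.48 -0.12] yaw 63.08431795272352 shift [-0.5251 -0.6287  0.0012] roll 2.526090388903364 open 0.08492905841411749 F [-0.93254833 -0.44939461  0.26951842]
[ 0.50640719 -0.15819048]
```

Call:
{"method": "apply_moves", "body": {"plan": [[0.05,-0.525,-0.629,0,2.526],[0.05,-0.525,-0.629,0,2.526],[0.05,-0.525,-0.629,0,2.526],[0.05,-0.525,-0.629,0,2.526],[0.05,-0.525,-0.629,0,2.526],[0.05,-0.525,-0.629,0,2.526],[0.05,-0.525,-0.629,0,2.526],[0.05,-0.525,-0.629,0,2.526],[0.05,-0.525,-0.629,0,2.526],[0.05,-0.525,-0.629,0,2.526],[0.05,-0.525,-0.629,0,2.526],[0.05,-0.525,-0.629,0,2.526]]}}

```text
t: 1.7
tool_pos: [0.3945, 0.068, 0.4052]
tool_rot: [2.622, 1.729, 0.002]
contact_force: [0.8, 0.6, -1.2]
opening: 0.0498
grip_force: 0.0
```

```bash
python3 -c "
from h import *
shift(AX,.2488,-81.65)"
```

```text
t 1.7 q [-0.02 -0.53  2.1   0.    1.57  0.39] yaw -23.196898238013596 shift [-0.2557  0.1879  0.0018] roll 1.0201990837499617 open 0.049812400286952906 F [ 0.81340874  0.60488558 -1.20973528]
```

Call:
{"method": "apply_moves", "body": {"plan": [[0.05,-0.256,0.188,0.002,1.02],[0.05,-0.256,0.188,0.002,1.02],[0.05,-0.256,0.188,0.002,1.02],[0.05,-0.256,0.188,0.002,1.02],[0.05,-0.256,0.188,0.002,1.02],[0.05,-0.256,0.188,0.002,1.02],[0.05,-0.256,0.188,0.002,1.02],[0.05,-0.256,0.188,0.002,1.02],[0.05,-0.256,0.188,0.002,1.02],[0.05,-0.256,0.188,0.002,1.02],[0.05,-0.256,0.188,0.002,1.02]]}}

```text
t: 2.62
tool_pos: [0.4685, -0.2387, 0.4025]
tool_rot: [-3.132, -0.24, 0.0]
contact_force: [0.5, -0.4, 0.4]
opening: 0.0502
grip_force: 0.0
```

```bash
python3 -c "
from h import *
shift(AX,.106,-81.65)"
```

```text
t 2.6167 q [-0.61 -0.19  1.84  0.    1.48  0.8 ] yaw -81.23464945404442 shift [-0.0023  0.0021  0.1418] roll 0.007249234576881066 open 0.050151825630955445 F [ 0.4939445  -0.41551698  0.39127321]
```

Call:
{"method": "apply_moves", "body": {"plan": [[0.05,0,0,0.03,0],[0.05,0,0,0.06,0],[0.05,0,0,0.08,0],[0.05,0,0,0.08,0],[0.05,0,0,0.08,0]]}}

```text
t: 3.03
tool_pos: [0.4683, -0.2375, 0.3219]
tool_rot: [-3.131, -0.242, 0.003]
contact_force: [0.3, -1.1, 1.0]
opening: 0.0503
grip_force: 0.0
```

```bash
python3 -c "
from h import *
shift(AX,.106,-81.65)
d=eyes.get_image('top');cv2.imwrite('pics/top1.png',d['img'][180:380,300:560].repeat(3,0).repeat(3,1)[:600])
d=eyes.get_image('wrist');cv2.imwrite('pics/w1.png',d['img'])"
```

```text
t 3.0333 q [-0.61 -0.12  1.92  0.    1.34  0.81] yaw -81.16878890627132 shift [-0.0022  0.0032  0.0612] roll 0.008398717982688658 open 0.05032056342456634 F [ 0.32124716 -1.1447616   0.98442593]
```

View pics/w1.png

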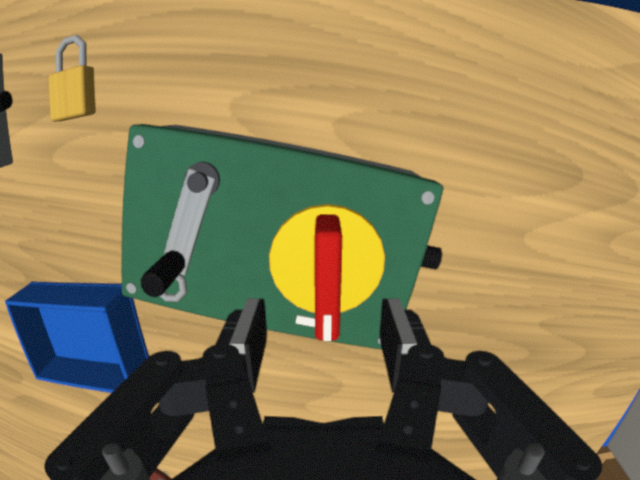

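The wrist view shows the bar at x≈328, midway between the pads (265 and 385) and parallel to them. I'll descend and grip.

Call:
{"method": "apply_moves", "body": {"plan": [[0.05,-0.002,0.003,0.03,0],[0.05,-0.002,0.003,0.05,0],[0.05,-0.002,0.003,0.06,0.008],[0.05,-0.002,0.003,0.06,0.008],[0.0,-0.002,0.003,0.06,0.008],[0.0,-0.002,0.003,0.06,0.008],[0.0,-0.002,0.003,0.06,0.008],[0.0,-0.002,0.003,0.06,0.008],[0.0,-0.002,0.003,0.06,0.008],[0.0,-0.002,0.003,0.06,0.008]], "newtons": 30}}

```text
t: 3.97
tool_pos: [0.4678, -0.2415, 0.2651]
tool_rot: [-3.131, -0.226, -0.003]
contact_force: [-2.9, 7.1, 7.9]
opening: 0.0136
grip_force: 32.2
```

```bash
python3 -c "
from h import *
shift(AX,.106,-81.65+78.3)"
```

```text
t 3.9667 q [-0.62 -0.05  1.96  0.    1.23  0.81] yaw -81.74335154984306 shift [-0.0012 -0.0006  0.0044] roll -1.3682220962181608 open 0.01361393720532446 F [-2.9141133   7.1326855   7.86257151]
```

Call:
{"method": "apply_moves", "body": {"plan": [[0.0,0,0,0,-0.11],[0.0,0,0,0,-0.23],[0.0,0,0,0,-0.35],[0.0,0,0,0,-0.47],[0.0,0,0,0,-0.59],[0.0,0,0,0,-0.71],[0.0,0,0,0,-0.83],[0.0,0,0,0,-0.95],[0.0,0,0,0,-1.07],[0.0,0,0,0,-1.19],[0.0,0,0,0,-1.3],[0.0,0,0,0,-1.37]]}}

```text
t: 4.97
tool_pos: [0.4669, -0.2404, 0.265]
tool_rot: [-2.273, -2.157, -0.004]
contact_force: [-10.7, 15.1, 15.0]
opening: 0.0134
grip_force: 33.4
```

```bash
python3 -c "
from h import *
shift(AX,.106,-3.35);print(telemetry.get_obs()['wrist_torque'])"
```

```text
t 4.9667 q [-0.62 -0.05  1.96  0.    1.24 -0.57] yaw -2.9858321630780047 shift [-0.0006 -0.0004  0.0043] roll 0.006355927784154592 open 0.0133662732141358 F [-10.71160557  15.0969465   14.95773936]
[ 2.2953005   1.64018038 -0.10941777]
```

Call:
{"method": "apply_moves", "body": {"plan": [[0.0,0,0,0,-0.03],[0.0,0,0,0,-0.06],[0.0,0,0,0,-0.06],[0.0,0,0,0,-0.06]]}}

```text
t: 5.3
tool_pos: [0.4668, -0.2408, 0.2651]
tool_rot: [-2.216, -2.217, -0.004]
contact_force: [-10.6, 13.1, 13.7]
opening: 0.0135
grip_force: 57.2
```

```bash
python3 -c "
from h import *
shift(AX,.106,-3.35);print(telemetry.get_obs()['wrist_torque'])"
```

```text
t 5.3 q [-0.62 -0.05  1.96  0.    1.24 -0.62] yaw 0.026779050562613257 shift [-0.0002 -0.0003  0.0044] roll 0.05893591254468568 open 0.013455233151412059 F [-10.63633525  13.10755334  13.74649861]
[ 2.03606394  1.60649754 -0.89001006]
```

The torque rose from 0.11 to 0.89 N m, so the handle is at its stop. I'll release and rise.

Call:
{"method": "apply_moves", "body": {"plan": [[0.05,0,0,0,0.05],[0.05,0,0,0,0.05],[0.05,0,0,0,0.05],[0.05,0,0,0,0.05],[0.05,0,0,-0.03,0.05],[0.05,0,0,-0.06,0.05],[0.05,0,0,-0.1,0.05],[0.05,0,0,-0.1,0.05],[0.05,0,0,-0.1,0.05]]}}

```text
t: 6.05
tool_pos: [0.4679, -0.2429, 0.3667]
tool_rot: [2.267, 2.164, 0.002]
contact_force: [-0.1, -0.6, -0.3]
opening: 0.05
grip_force: 0.0
```

```bash
python3 -c "
from h import *
d=eyes.get_image('wrist');cv2.imwrite('pics/w2.png',d['img'])
for n in ('top','scene'):
    d=eyes.get_image(n)
    P=cloud(d);z=P[...,2];im=d['img'].astype(int)
    D=np.hypot(P[...,0]-.455,P[...,1]+.144)
    m=(im.max(-1)<70)&(z>.095)&(z<.13)&(D<.03)
    p=P[m]
    if len(p): print(n,len(p),p.mean(0),p.min(0),p.max(0),cv2.minEnclosingCircle((p[p[:,2]>.115][:,:2]*1000).astype(np.float32)))
    rm=(im[...,2]>100)&(im[...,1]<70)&(z>.11)&(z<.13)&(np.hypot(P[...,0]-.4665,P[...,1]+.241)<.045)
    if rm.sum()>8: print('bar',rm.sum(),cv2.minAreaRect((P[rm][:,:2]*1000).astype(np.float32)))
K=box(.035,.085)+.055*(-np.cos(.2)*xd+np.sin(.2)*yd)
print(K)
shift(K,.106,-90-3.35)"
```

```text
top 92 [ 0.45094152 -0.14330541  0.11709388] [ 0.44429362 -0.15148632  0.09612724] [ 0.45744183 -0.13698762  0.12212363] ((450.7806701660156, -144.63485717773438), 7.647400379180908)
bar 277 ((464.9113464355469, -240.34271240234375), (61.01241683959961, 12.88895034790039), 86.86211395263672)
scene 155 [ 0.45718397 -0.14376424  0.11091697] [ 0.44406058 -0.15235064  0.09500149] [ 0.46270928 -0.13664126  0.12265074] ((453.38494873046875, -143.71981811523438), 9.329110145568848)
bar 229 ((467.7386779785156, -240.11361694335938), (61.978973388671875, 15.96379280090332), 88.96039581298828)
[ 0.45323415 -0.14413247]
t 6.2 q [-0.62 -0.16  1.89 -0.    1.41 -0.57] yaw -2.6845613559214665 shift [ 0.0971 -0.0179  0.1008] roll 1.5824104221040738 open 0.04988697231415407 F [ 0.41517078  0.39383324 -0.041856  ]
```

View pics/w2.png

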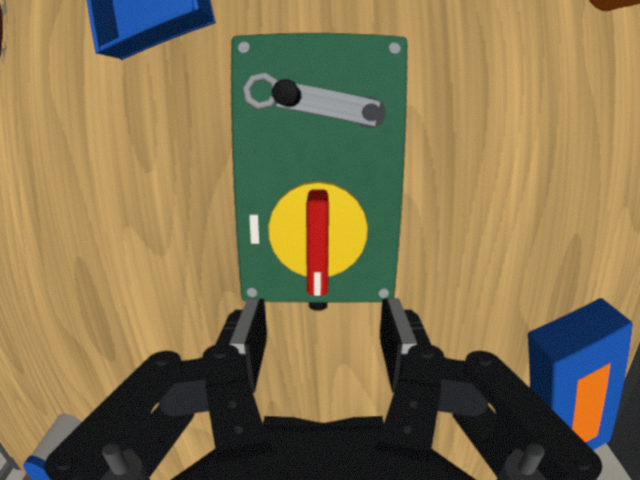

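The wrist view shows the bar along the box's length, so the handle is off (measured at 86.8° in world; the box's y axis is at 86.7°). The knob is at (285,92). I'll go above it with the jaws tangential to the swing.

Call:
{"method": "apply_moves", "body": {"plan": [[0.05,0.02,-0.004,0,-0.12],[0.05,0.04,-0.008,0,-0.24],[0.05,0.06,-0.012,0,-0.36],[0.05,0.08,-0.016,0,-0.48],[0.05,0.097,-0.018,0,-0.6],[0.05,0.097,-0.018,0,-0.72],[0.05,0.097,-0.018,0,-0.84],[0.05,0.097,-0.018,0,-0.96],[0.05,0.097,-0.018,0,-1.08],[0.05,0.097,-0.018,0,-1.2],[0.05,0.097,-0.018,0.02,-1.32],[0.05,0.097,-0.018,0.04,-1.36]]}}

```text
t: 7.2
tool_pos: [0.4537, -0.1445, 0.3218]
tool_rot: [0.396, 3.116, -0.0]
contact_force: [0.6, -0.2, -0.3]
opening: 0.0501
grip_force: 0.0
```

Call:
{"method": "apply_moves", "body": {"plan": [[0.05,0,0,0,0],[0.05,0,0,0,0]]}}

```text
t: 7.37
tool_pos: [0.4528, -0.1441, 0.32]
tool_rot: [-0.405, -3.11, -0.003]
contact_force: [-0.1, 0.2, 0.5]
opening: 0.0503
grip_force: 0.0
```

```bash
python3 -c "
from h import *
shift(np.array([.4528,-.144]),.106,75.2)
d=eyes.get_image('wrist');cv2.imwrite('pics/w3.png',d['img'])"
```

```text
t 7.3667 q [-0.46 -0.25  2.04  0.    1.36 -1.78] yaw 75.15995793745932 shift [-0.0003  0.      0.0593] roll -0.0006988658306243188 open 0.05034381196831088 F [-0.09033574  0.15389761  0.53664701]
```

View pics/w3.png

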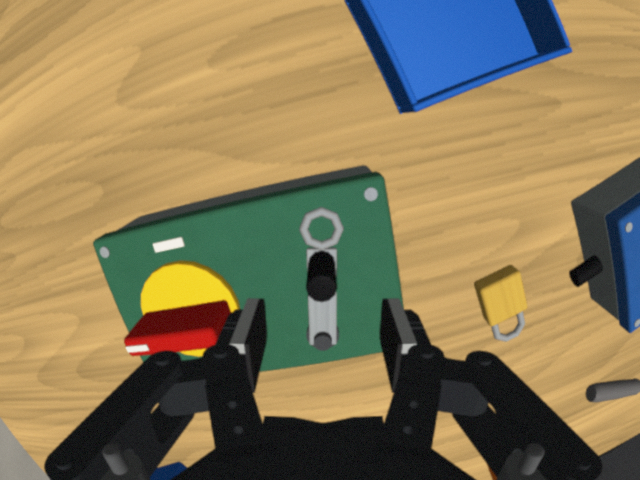

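Knob and hasp are centred between the pads at x≈322. I'll descend and grip lightly.

Call:
{"method": "apply_moves", "body": {"plan": [[0.04,0,0,0.02,0],[0.04,0,0,0.04,0],[0.04,0,0,0.055,0],[0.04,0,0,0.055,0],[0.0,0,0,0.055,0],[0.0,0,0,0.055,0],[0.0,0,0,0.055,0],[0.0,0,0,0.055,0],[0.0,0,0,0.055,0]], "newtons": 20}}

```text
t: 8.17
tool_pos: [0.4543, -0.1448, 0.2695]
tool_rot: [0.404, 3.113, -0.002]
contact_force: [-1.6, -0.3, 3.4]
opening: 0.0149
grip_force: 21.9
```

```bash
python3 -c "
from h import *
o=telemetry.get_obs();R=Ro.from_rotvec(o['tool_rot']).as_matrix();pv=box(.035,.085)
v=o['tool_pos'][:2]-pv;r=np.hypot(*v);a0=np.arctan2(v[1],v[0]);print('r',r,'angle',YAW+np.pi-a0)
shift(pv,.106,75.2)
for k in range(1,14):
    th=.12*k;p=pv+.055*np.array([np.cos(a0-th),np.sin(a0-th)])
    s=R.T@np.r_[p-o['tool_pos'][:2],0];print(round(th,2),s.round(4)[:2])"
```

```text
r 0.053824032213116366 angle 0.1925621352107072
t 8.1667 q [-0.46 -0.19  2.07 -0.    1.25 -1.78] yaw 75.22282872624082 shift [-0.0538  0.0004  0.0089] roll 0.00039843643693869037 open 0.014941838363906725 F [-1.58378062 -0.34585377  3.35441301]
0.12 [0.0008 0.0066]
0.24 [-0.0003  0.0131]
0.36 [-0.0022  0.0194]
0.48 [-0.0049  0.0254]
0.6 [-0.0082  0.0311]
0.72 [-0.0122  0.0364]
0.84 [-0.0168  0.0411]
0.96 [-0.022   0.0452]
1.08 [-0.0276  0.0487]
1.2 [-0.0335  0.0515]
1.32 [-0.0398  0.0536]
1.44 [-0.0463  0.0548]
1.56 [-0.0529  0.0554]
```

Call:
{"method": "apply_moves", "body": {"plan": [[0.0,0.0003,0.0066,0,0.12],[0.0,-0.001,0.013,0,0.24],[0.0,-0.003,0.0192,0,0.36],[0.0,-0.0056,0.0252,0,0.48],[0.0,-0.009,0.0308,0,0.6],[0.0,-0.013,0.036,0,0.72],[0.0,-0.0175,0.0407,0,0.84],[0.0,-0.0226,0.0447,0,0.96],[0.0,-0.0282,0.0482,0,1.08],[0.0,-0.0341,0.051,0,1.2],[0.0,-0.0401,0.053,0,1.32],[0.0,-0.0432,0.0538,0,1.38]]}}

```text
t: 9.17
tool_pos: [0.5093, -0.1048, 0.2692]
tool_rot: [2.298, 2.14, -0.009]
contact_force: [-16.9, -7.0, 15.4]
opening: 0.0152
grip_force: 23.2
```

```bash
python3 -c "
from h import *
o=telemetry.get_obs();pv=box(.035,.085)
v=o['tool_pos'][:2]-pv;print('r',np.hypot(*v),'angle',YAW+np.pi-np.arctan2(v[1],v[0]),o['wrist_torque'])
shift(box(.035,.140),.106,-3.35)"
```

```text
r 0.05348986487692949 angle 1.5656023695785284 [-1.08556949  2.49270992  0.18593487]
t 9.1667 q [-0.34 -0.07  1.97 -0.01  1.24 -0.27] yaw -4.090987337156008 shift [0.0016 0.0003 0.0085] roll -0.012932668748957656 open 0.015210472756841852 F [-16.8865936   -6.97689487  15.4247874 ]
```

Call:
{"method": "apply_moves", "body": {"plan": [[0.0,0,0.002,0,0],[0.0,0,0.003,0,0],[0.0,0,0.003,0,0]]}}

```text
t: 9.42
tool_pos: [0.5106, -0.1049, 0.2692]
tool_rot: [-2.29, -2.144, 0.017]
contact_force: [-19.6, -5.5, 16.7]
opening: 0.0151
grip_force: 23.7
```

```bash
python3 -c "
from h import *
o=telemetry.get_obs();pv=box(.035,.085)
v=o['tool_pos'][:2]-pv;print('r',np.hypot(*v),'angle',YAW+np.pi-np.arctan2(v[1],v[0]),o['wrist_torque'],o['contact_force'])"
```

```text
r 0.05343568871484688 angle 1.5910465943055452 [-0.83766449  3.08535026  0.0611341 ] [-19.55453914  -5.49078076  16.6624148 ]
```

The hasp is at its stop, at about 1.57 rad with 20 N reacting. I'll release, rise and check.

Call:
{"method": "apply_moves", "body": {"plan": [[0.04,0,-0.001,0,0],[0.04,0,-0.001,0,0],[0.04,0,-0.001,0,0],[0.04,0,-0.001,0,0],[0.04,0,-0.001,-0.03,0],[0.04,0,-0.001,-0.07,0],[0.04,0,-0.001,-0.11,0],[0.04,0,-0.001,-0.13,0],[0.04,0,-0.001,-0.13,0],[0.04,0,-0.001,-0.13,0]]}}

```text
t: 10.25
tool_pos: [0.5115, -0.1036, 0.3995]
tool_rot: [2.292, 2.144, 0.003]
contact_force: [-1.0, -0.7, -1.0]
opening: 0.0402
grip_force: 0.0
```

```bash
python3 -c "
from h import *
d=eyes.get_image('wrist');cv2.imwrite('pics/w4.png',d['img'])
print(box(.035,.140))
for n in ('top','scene'):
    d=eyes.get_image(n)
    P=cloud(d);z=P[...,2];im=d['img'].astype(int);q=box(.035,.14)
    m=(im.max(-1)<70)&(z>.112)&(z<.13)&(np.hypot(P[...,0]-q[0],P[...,1]-q[1])<.03)
    p=P[m]
    if len(p): print(n,len(p),p.mean(0),cv2.minEnclosingCircle((p[:,:2]*1000).astype(np.float32)))
    rm=(im[...,2]>100)&(im[...,1]<70)&(z>.11)&(z<.13)&(np.hypot(P[...,0]-.4665,P[...,1]+.241)<.045)
    if rm.sum()>8: print('bar',rm.sum(),cv2.minAreaRect((P[rm][:,:2]*1000).astype(np.float32)))
shift(q,.3,-3.35)"
```

```text
[ 0.50962112 -0.10328446]
bar 92 ((465.8811340332031, -220.66180419921875), (20.930715560913086, 11.830631256103516), 85.31871795654297)
scene 90 [ 0.51197971 -0.10248135  0.11862223] ((509.8139953613281, -102.49063110351562), 8.400171279907227)
bar 231 ((467.1832275390625, -240.18722534179688), (61.91591262817383, 14.365864753723145), 86.46796417236328)
t 10.4 q [-0.34 -0.19  1.86  0.    1.48 -0.28] yaw -3.8294290519191385 shift [ 0.0001 -0.0014 -0.0593] roll -0.008367615485703805 open 0.03981977892635569 F [ 0.61317846 -1.14433754  0.13861051]
```

View pics/w4.png

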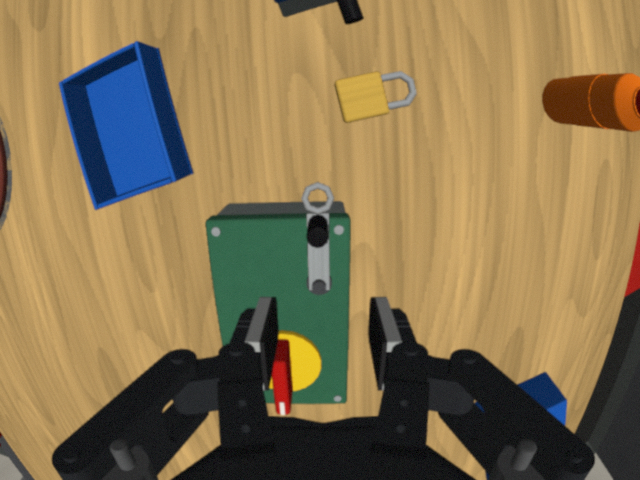

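The wrist view shows the hasp pointing along box +y with its eye at (318,197), beyond the box edge. The knob is within 1 mm of its expected place and the handle is still off. The gripper is clear, so I'm handing in.

```bash
python3 -c "
from station import ctrl
print(ctrl.finish_job())"
```

```text
the job is handed in; nothing more can be done
None
```

The green-lidded box's red handle was turned to its off stop, then its hasp was swung fully out; the arm has let go and backed clear, the blue-lidded box was not touched, and the job is handed in.

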